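# Swap the odd kiln props and close both settings

### The job

Two small kiln settings stand half built on the bench, each a base batt with a slab prop at one end and a tube prop at the other, but the two tube props have been mixed up, so in neither setting do the props match in height. Swap the two tube props, standing each upright where the other stood, and then lay on each setting the loose batt of the same length as its base, level on its props and square above the base with its ends and sides in line. Leave the slab props standing in their places and do not disturb the pigment pot and the slip trailer beyond them.

Things in the scene. Friction and masses are not known exactly. Their poses are not given: they have to be found in the camera images.
- base_long: Base of the high setting, fixed: buff kiln batt 210 x 60 x 12 mm, flat on the bench (z = 0), long side along its x. Origin at the centre of its underside. Two red clay skirting tiles stand on edge, fixed, on its middle (to 29 mm from the centre along x, 22 mm along y, 67 mm above the bench). Its tube prop belongs at x = +80 mm on its centre line, its slab prop at x = -80 mm; both 80 mm high.
- base_short: Base of the low setting, fixed: buff kiln batt 170 x 60 x 12 mm, flat on the bench, long side along its x. Origin at the centre of its underside. Flat red clay liner tiles are fixed on its middle (to 31 mm from the centre along x, 25 mm along y, 24 mm above the bench). Its tube prop belongs at x = -60 mm on its centre line, its slab prop at x = +60 mm; both 55 mm high.
- slab_high: Slab prop of the high setting, loose, standing in its right place on the long base: cream block 26 mm (x, along the base) x 54 mm (y, across the base) x 80 mm high, with two dark core holes in its top. Origin at the centre of its underside, z up. Stays where it is.
- slab_low: Slab prop of the low setting, loose, standing in its right place on the short base: like the other, 26 x 54 x 55 mm high. Origin at the centre of its underside, z up. Stays where it is.
- tube_high: High tube prop, loose: upright cream round tube, 30 mm outside, 16 mm bore, 80 mm high, 85 g. Origin at the centre of its underside, z along its axis. At the start it stands wrongly on the short base, at the spot of the low tube prop.
- tube_low: Low tube prop, loose: upright cream round tube, 30 mm outside, 16 mm bore, 55 mm high, 60 g. Origin at the centre of its underside, z along its axis. At the start it stands wrongly on the long base, at the spot of the high tube prop.
- batt_long: Long loose batt, to lie on the high setting: flat buff plate 210 x 60 x 12 mm with rounded edges and a pale wash on top, about 0.3 kg, long side along its x, lying flat on the bench at the start. Origin at the centre of its underside, z up. Can be gripped across its 60 mm width at the middle; either end may point either way.
- batt_short: Short loose batt, to lie on the low setting: like the long one, 170 x 60 x 12 mm, about 0.24 kg. Origin at the centre of its underside, z up.
- pot: Bystander: screw-lid pigment pot, 64 mm diameter, 70 mm high, beyond the work. Origin at the centre of its underside. Not to be moved.
- trailer: Bystander: red bulb-shaped slip trailer with a pale nozzle, 58 mm diameter, 110 mm high, beyond the work. Origin at the centre of its underside. Not to be moved. The strip of bench between the two bases (at least 10 cm wide) is always free.

How it is judged:
By the outcome, as a careful person would: the job done as asked, in the order asked, and still so for the second after the job is handed in, with the robot touching nothing.
It also fails if it takes over 122 s, if anything falls off the work surface, if the arm or the gripper's body presses on something with over 40 N, if the wrist force passes 120 N, or if a joint passes its speed limit or range.

### The arm

A 6-joint arm with a two-finger parallel gripper is mounted at the origin on a cart in front of the work surface, level with it; the furniture and walls round the work are solid. World frame = base frame: x ahead of the robot, y to its left, z up, the work surface at z = 0. Lengths are in m, angles in rad, forces in N, time in s.
With the tool pointing down it reaches from about 0.35 to 0.725 m from the base axis. Payload 4.3 kg.
Tool frame: the origin (TCP) lies midway between the tips of the shut fingers; the grasp point (between the pads) lies 19 mm behind it; x points along the fingers, z is the direction in which the jaws open and shut, and the axes are right-handed (so a half turn about x gives the same grasp; the last joint's range is limited). The gripper opens to 85 mm and grips with 20 to 120 N. Pads are 22 mm wide; open, the fingers measure 114 mm over their backs; the gripper's body (76 mm by 85 mm) begins 54 mm behind the grasp point. The pads swing forward as they close: fully open they stand 13 mm farther back than shut.
Start: joints at [-1.228, 0.377, 0.081, 1.274, 0, 1.46], TCP at [0.252, -0.517, 0.231] pointing down, gripper open.
Joint ranges: [-2.72, 2.72], [-0.84, 1.66], [-1.02, 1.22], [-1.77, 2.12], [-1.37, 1.28], [-3.14, 3.14]. Speed limits (rad/s): [2.57, 2.57, 3.14, 3.14, 3.14, 3.14].

### API

Orientations are given as [roll, pitch, yaw] about the fixed x, y, z axes, in that order (R = Rz(yaw) Ry(pitch) Rx(roll)).
In Python, from plant import r gives the robot as it stands.
- The arm moves only by the tool step_arm, never from a script. Its argument "series" is a list that holds one entry, the list of rows, each a list of 4 numbers: the shift along the tool's x, y, z scaled (see below), then the turn about the tool's x scaled (see below). In form: [[[tx, ty, tz, yaw], ...]]. A call has 1 to 10 rows; each row is the pose to reach, as a shift and turn from the pose commanded when the call began, along the tool's axes at that moment, turning the shorter way round; what a row does not reach only later rows make up. The controller multiplies each number of a shift by 800 mm and each number of a turn by pi rad. A row lasts 1/8 s, in which the tool goes at most 62.5 mm and 10.7 degrees, less where a joint would pass 70% of its speed; a pose out of reach is approached as far as the arm can. A call with a number of a shift or a turn outside -1 to 1 is refused whole. A call with a gripper value outside its range is refused whole. "jaw" is the opening, from 0 (shut) to 1 (fully open), set as the call begins (left out, the last holds). The fingers move at their own pace and stop on an object; the grip force is fixed at half the most. Time passes only in rows, so rows that repeat a pose let the fingers close. It gives the time, the measured TCP pose, the force and the opening at its end, in the units of the state.
- r.sense(): the state, without advancing time (a new reading comes with each control period).
- r.get_image(name): name is "scene" or "top" or "wrist"; returns the picture (480x640x3 uint8, blue, green, red); there is no depth.
- r.get_calibration(name): a dict with "fx", "fy", "cx", "cy" (pixels), "camera_from_world" (4x4, takes a point from world to camera coordinates). Camera axes: x right, y up, looking along -z (the intrinsics and any distortion apply to the point x, -y, -z); pixel columns grow to the right and rows downward; lengths in m; the calibration is good to about 2 mm. A picture is of the moment at which its call begins: read the wrist's pose just before it. get_calibration takes no time and is no camera call; for the wrist camera it gives the pose at the moment of the call.
- r.close_job(): hands the job in, once; it reports no verdict.
The state is a dict: "clock": time; "qpos": joint angles; "qvel": joint speeds; "effort": joint torques, N m; "tcp_pos": TCP position; "eef_rot": TCP orientation; "ft_force": force on the tool from outside, world axes, zero at the start; "wrist_torque": the same for the moment, N m; "opening": finger opening in m.
Only numpy, scipy, OpenCV 4.12 (cv2) and the standard library are available. Lean on these libraries where they do the work, as an engineer would, in place of code of your own. Each camera call takes 0.05 s, during which the arm holds its last target. There are 200 camera calls.

## Working session

There is one attempt and no reset: what is moved stays moved. The work goes in short steps, Python scripts to look and compute and a tool call to move; the robot and the scene stay as the last step left them, time stands still between calls to the robot, and variables do not carry over. Pictures are saved under pics/ and viewed, about 12 in all and at most 16, crops included, and the job is handed in when it is done.

Besides the shell and the picture viewer there is one more tool, called after "Call:" as name(argument=value, ...), one argument or row to a line, values as JSON. step_arm: Moves the arm, as the interface text tells. Shifts and turns lie within -1 to 1; 1 stands for 800 mm of shift or pi rad of turn. Its arguments: {"type":"object","properties":{"series":{"type":"array"},"jaw":{"type":"number"}},"required":["series"]}

```bash
mkdir -p pics; ls; python3 - <<'E'
from plant import r
import cv2
print(r.sense())
for n in("scene","top"):
    im=r.get_image(n);cv2.imwrite(f"pics/{n}0.png",im);print(n,r.get_calibration(n))
E
```

```text
pics
{'clock': 0.0, 'qpos': array([-1.22832074e+00,  3.78083746e-01,  7.96483300e-02,  1.27439415e+00,
       -5.22534455e-06,  1.46049469e+00]), 'qvel': array([-0.0002117 , -0.00220984, -0.00222357,  0.00011346,  0.00015772,
        0.00020617]), 'effort': array([ 1.36637518e-03, -4.63604987e+01,  2.69874609e+01,  2.08383455e-02,
        8.05033710e-05, -4.51290802e-06]), 'tcp_pos': array([ 0.25132774, -0.51644881,  0.23035775]), 'eef_rot': array([3.03386097, 1.56876308, 1.91584187]), 'ft_force': array([-0.64490554, -0.58721333,  0.53102845]), 'wrist_torque': array([ 0.01668537, -0.052062  , -0.00555202]), 'opening': 0.0851520480063499}
scene {'fx': 588.3915936557545, 'fy': 588.3915936557545, 'cx': 307.44256976042567, 'cy': 243.6438286608186, 'camera_from_world': array([[-0.58767361, -0.80907719,  0.00581644,  0.36187335],
       [ 0.48163574, -0.34404192,  0.80601623, -0.3238644 ],
       [-0.65012825,  0.47647587,  0.59186485, -1.0639775 ],
       [ 0.        ,  0.        ,  0.        ,  1.        ]])}
top {'fx': 555.158514703757, 'fy': 555.158514703757, 'cx': 314.5857077352606, 'cy': 240.5874153856071, 'camera_from_world': array([[ 2.33522429e-02, -9.99722565e-01,  3.07653413e-03,
        -8.64999927e-03],
       [ 9.95038324e-01,  2.35403081e-02,  9.66674077e-02,
        -5.88298264e-01],
       [-9.67130114e-02,  8.03868580e-04,  9.95311985e-01,
        -1.19940691e+00],
       [ 0.00000000e+00,  0.00000000e+00,  0.00000000e+00,
         1.00000000e+00]])}
```

View pics/top0.png

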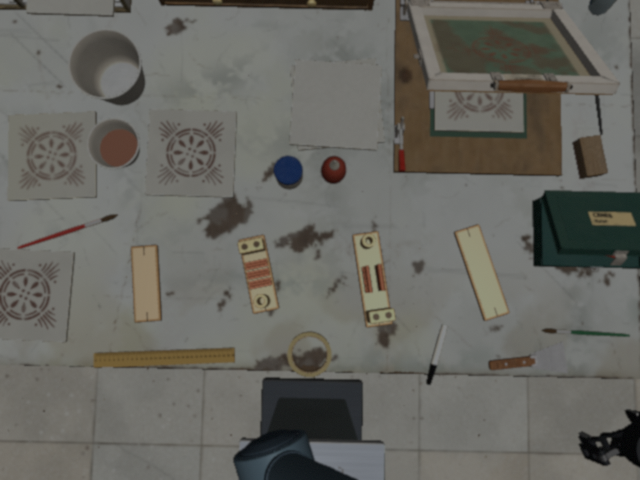

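View pics/scene0.png

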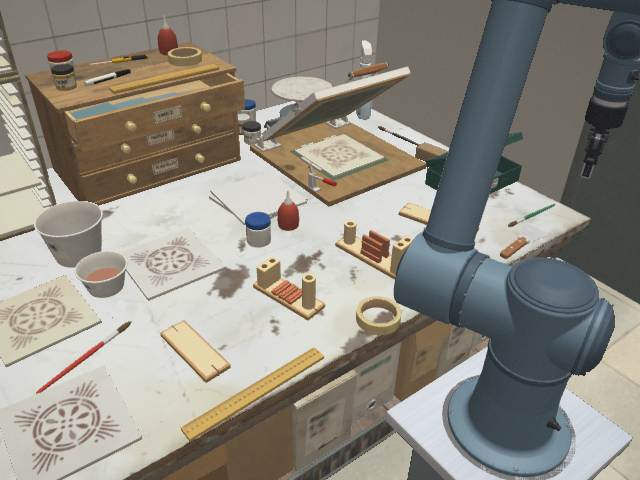

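Top view: short batt near pixel (146,284), short base (257,274) with its tube at the near end, long base (374,280) with its tube at the far end, and long batt (482,272). The scene view agrees, with the pot and trailer beyond at (288,170) and (333,168). Next, coarse poses by mask.

```bash
cat > h.py <<'E'
import numpy as np,cv2
from plant import r
def ray(c,u,v):
    M=np.asarray(c["camera_from_world"]);R=M[:3,:3];o=-R.T@M[:3,3]
    uv=np.atleast_2d(np.c_[u,v]).astype(float)
    d=np.c_[(uv[:,0]-c["cx"])/c["fx"],-(uv[:,1]-c["cy"])/c["fy"],-np.ones(len(uv))]
    return o,d@R
def onz(c,u,v,z):
    o,d=ray(c,u,v);return o+d*((z-o[2])/d[:,2])[:,None]
def proj(c,P):
    M=np.asarray(c["camera_from_world"]);q=np.atleast_2d(P)@M[:3,:3].T+M[:3,3]
    return np.c_[c["cx"]+c["fx"]*q[:,0]/-q[:,2],c["cy"]-c["fy"]*q[:,1]/-q[:,2]]
def mask(im):
    h=cv2.cvtColor(im,cv2.COLOR_BGR2HSV)
    return cv2.inRange(h,(5,35,90),(35,255,255))
def rect(c,cnt,z):
    P=onz(c,cnt[:,0,0],cnt[:,0,1],z)[:,:2]
    (cx,cy),(w,h),a=cv2.minAreaRect((P*1000).astype(np.float32))
    if w<h:w,h,a=h,w,a+90
    return np.round([cx,cy,w,h,(a+90)%180-90],1)
def toolrows(s=None):
    from scipy.spatial.transform import Rotation as T
    s=s or r.sense();return np.array(s["tcp_pos"]),T.from_euler("xyz",s["eef_rot"]).as_matrix()
E
python3 - <<'E'
from h import *
im=cv2.imread("pics/top0.png");c=r.get_calibration("top")
m=mask(im);cs,_=cv2.findContours(m,cv2.RETR_EXTERNAL,cv2.CHAIN_APPROX_NONE)
for k in cs:
    if 600<cv2.contourArea(k)<4000:
        x=k[:,0,:].mean(0)
        if 200<x[1]<340:print(x.round(),cv2.contourArea(k),rect(c,k,.012))
cr=im[220:340,110:530];mm=cv2.cvtColor(m[220:340,110:530],cv2.COLOR_GRAY2BGR)
cv2.imwrite("pics/t1.png",cv2.resize(np.vstack([cr,mm]),None,fx=1.9,fy=1.9))
p,R=toolrows();print(R.round(4))
s=r.sense();cw=r.get_calibration("wrist");print(cw);M=cw["camera_from_world"];print("cam in tool",R.T@(-M[:3,:3].T@M[:3,3]-p),(M[:3,:3]@R).round(3))
E
```

```text
[145. 283.] 1963.5 [486.5 379.3 171.3  61.1   4.9]
[258. 268.] 1933.0 [512.6 130.  171.1  64.1  13.5]
[372. 279.] 2550.5 [ 508.7 -127.4  210.6   70.3   10.1]
[482. 272.] 2395.5 [ 529.2 -369.2  210.1   59.9   18.7]
[[-6.000e-04  8.992e-01  4.375e-01]
 [ 1.800e-03  4.375e-01 -8.992e-01]
 [-1.000e+00  3.000e-04 -1.800e-03]]
{'fx': 385.8042411801294, 'fy': 385.8042411801294, 'cx': 314.3969327146327, 'cy': 237.21459494033743, 'camera_from_world': array([[ 0.43839214, -0.898779  , -0.00294025, -0.57417306],
       [ 0.85595122,  0.41849567, -0.30365916,  0.03893973],
       [ 0.27415296,  0.13060508,  0.95277619, -0.38056196],
       [ 0.        ,  0.        ,  0.        ,  1.        ]])}
cam in tool [-0.14224661  0.07900601  0.00051871] [[ 0.001  0.001  1.   ]
 [ 0.304  0.953 -0.001]
 [-0.953  0.304  0.001]]
```

View pics/t1.png

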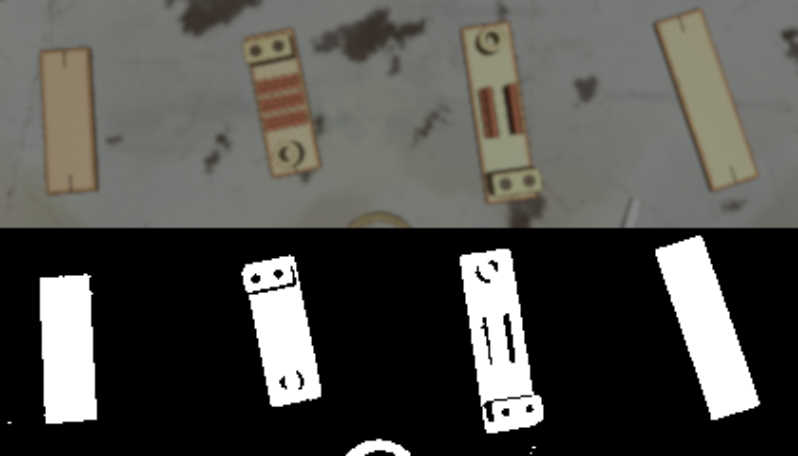

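```bash
cat >> h.py <<'E'
def go(x,y,z,yaw):
    """yaw(deg): world angle of the jaw axis (tool z). mm in; prints row in tool units."""
    p,R=toolrows();d=R.T@(np.array([x,y,z])/1000-p)/.8
    t=-(yaw-np.degrees(np.arctan2(R[1,2],R[0,2])))
    t=(t+180)%360-180
    print("ROW",np.round(d,4),round(t/180,4),"dist mm",round(np.linalg.norm(d)*800,1),"from",(p*1000).round(1),"yaw",round(np.degrees(np.arctan2(R[1,2],R[0,2])),2))
E
python3 -c "
from h import *
go(540,0,230,-90)"
```

```text
ROW [ 0.0015  0.6069 -0.4227] 0.1441 dist mm 591.7 from [ 251.4 -516.5  230.5] yaw -64.06
```

Call:
step_arm(
  series=[
    [[0,0.607,-0.423,0.144],[0,0.607,-0.423,0.144],[0,0.607,-0.423,0.144],[0,0.607,-0.423,0.144],[0,0.607,-0.423,0.144],[0,0.607,-0.423,0.144],[0,0.607,-0.423,0.144],[0,0.607,-0.423,0.144],[0,0.607,-0.423,0.144],[0,0.607,-0.423,0.144]],
  ],
)

```text
clock: 1.35
tcp_pos: [0.5409, 0.0026, 0.2307]
eef_rot: [-2.105, 1.57, 2.611]
ft_force: [0.3, -1.0, 0.1]
opening: 0.0856
```

Call:
step_arm(
  series=[
    [[0,0,0,0],[0,0,0,0],[0,0,0,0]],
  ],
)

```text
clock: 1.72
tcp_pos: [0.5396, -0.0015, 0.2312]
eef_rot: [-1.043, 1.57, -2.615]
ft_force: [0.0, -0.4, -0.1]
opening: 0.0852
```

```bash
python3 - <<'E'
from h import *
import pickle
c=r.get_calibration("wrist");im=r.get_image("wrist");cv2.imwrite("pics/w1.png",im);pickle.dump(c,open("w1.pkl","wb"))
print(r.sense()["tcp_pos"],r.sense()["eef_rot"])
for n,P in dict(bs=[.5126,.13,.012],bl=[.5087,-.1274,.012]).items():print(n,proj(c,P))
E
```

```text
[ 0.53969791 -0.00145628  0.23132865] [-0.89098631  1.57048188 -2.46326384]
bs [[180.12599194 227.95285614]]
bl [[443.396292  231.7666973]]
```

View pics/w1.png

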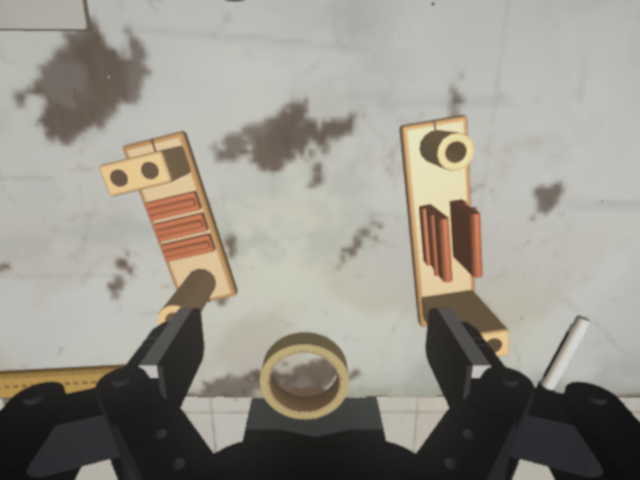

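Wrist view: both bases show clearly, short with its slab at (135,172) and long with its tube at (450,150). The fingers hide the near ends, so I'll view each base separately from further back.

```bash
python3 -c "
from h import *
go(465,130,200,-90)
go(465,-127,200,-90)"
```

```text
ROW [ 0.0392 -0.0936 -0.1642] -0.0005 dist mm 154.4 from [539.7  -1.5 231.3] yaw -90.08
ROW [ 0.0392 -0.0931  0.1571] -0.0005 dist mm 149.4 from [539.7  -1.5 231.3] yaw -90.08
```

Call:
step_arm(
  series=[
    [[0.039,-0.094,-0.164,0],[0.039,-0.094,-0.164,0],[0.039,-0.094,-0.164,0],[0.039,-0.094,-0.164,0],[0.039,-0.094,-0.164,0],[0.039,-0.094,-0.164,0]],
  ],
)

```text
clock: 2.52
tcp_pos: [0.4678, 0.094, 0.2005]
eef_rot: [3.122, 1.541, 1.598]
ft_force: [-0.2, 0.0, -0.8]
opening: 0.0851
```

```bash
cat > shot.py <<'E'
import sys,pickle
from h import *
n=sys.argv[1];c=r.get_calibration("wrist");s=r.sense();im=r.get_image("wrist");cv2.imwrite(f"pics/{n}.png",im);pickle.dump(c,open(n+".pkl","wb"))
print(s["tcp_pos"],s["qvel"].max())
E
python3 shot.py ws
```

```text
[0.46776515 0.09398754 0.20050307] 0.0030224559057697646
```

Call:
step_arm(
  series=[
    [[0,0,0.321,0],[0,0,0.321,0],[0,0,0.321,0],[0,0,0.321,0],[0,0,0.321,0],[0,0,0.321,0],[0,0,0.321,0],[0,0,0.321,0]],
  ],
)

```text
clock: 3.58
tcp_pos: [0.4791, -0.1603, 0.1926]
eef_rot: [-3.12, 1.541, 1.643]
ft_force: [0.1, -0.2, 0.0]
opening: 0.0851
```

```bash
python3 shot.py wl; python3 - <<'E'
import cv2,numpy as np
from h import *
a,b=cv2.imread("pics/ws.png"),cv2.imread("pics/wl.png")
cv2.imwrite("pics/both.png",np.vstack([np.hstack([a[60:360,120:520],b[60:360,120:520]]),cv2.cvtColor(np.hstack([mask(a)[60:360,120:520],mask(b)[60:360,120:520]]),cv2.COLOR_GRAY2BGR)]))
E
```

```text
[ 0.47910727 -0.16026772  0.19260657] 0.0018284791849136508
```

View pics/both.png

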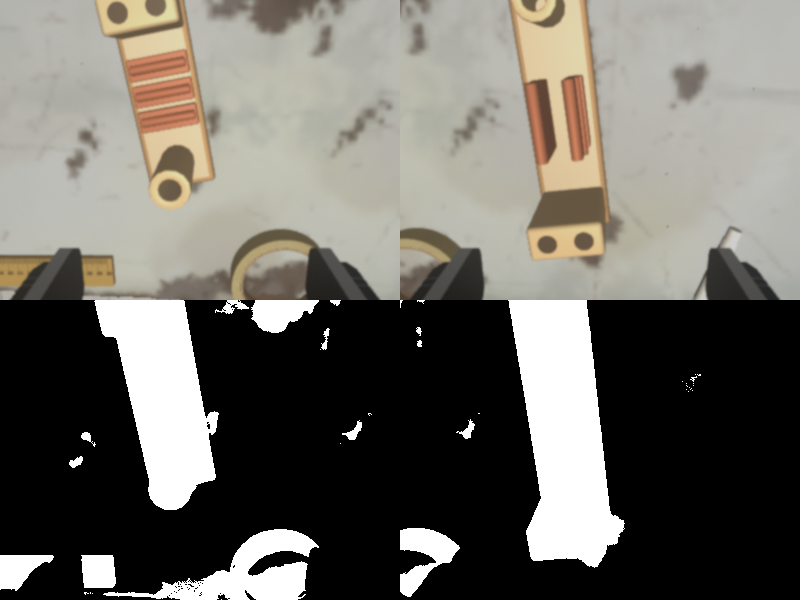

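Wrist views: the short base's tube top is at crop pixel (170,190) and its slab at the top edge. On the long base the tube is at (540,0) and the slab top at (565,240). The arm stopped about 36 mm short, so I'll check the joints.

```bash
python3 -c "
from h import *
s=r.sense();print(s['qpos'].round(3));p,R=toolrows();print(R.round(3))
go(480,-127,230,-90)"
```

```text
[-0.465  0.263 -0.181  1.142  0.026  2.626]
[[-0.002  0.999  0.05 ]
 [ 0.03   0.05  -0.998]
 [-1.    -0.001 -0.03 ]]
ROW [-0.0455  0.0032 -0.043 ] 0.0161 dist mm 50.1 from [ 479.1 -160.4  192.6] yaw -87.11
```

Call:
step_arm(
  series=[
    [[0,0,0,0],[0,0,0,0]],
  ],
)

```text
clock: 3.88
tcp_pos: [0.4791, -0.1613, 0.1925]
eef_rot: [-3.12, 1.541, 1.641]
ft_force: [0.2, 0.9, 0.4]
opening: 0.0855
```

```bash
python3 -c "
from h import *
s=r.sense();print(s['qpos'].round(3),s['qvel'].round(3),s['effort'].round(1));
go(480,-127,230,-90)"
```

```text
[-0.466  0.263 -0.181  1.142  0.025  2.626] [-0.005  0.003  0.     0.001 -0.002 -0.   ] [  0.1 -39.8  26.1   0.1   0.1   0. ]
ROW [-0.0455  0.0032 -0.0441] 0.0156 dist mm 50.8 from [ 479.1 -161.3  192.5] yaw -87.19
```

The last joint hit its limit (it needed q6 > 3.14), which left a 1.7° tool tilt. I'll turn the other way to the opposite limit, aiming to push the tilt back out there.

Call:
step_arm(
  series=[
    [[0,0,0,-0.58],[0,0,0,-0.58],[0,0,0,-0.58],[0,0,0,-0.58],[0,0,0,-0.58],[0,0,0,-0.58],[0,0,0,-0.58],[0,0,0,-0.58],[0,0,0,-0.58],[0,0,0,-0.58]],
  ],
)

```text
clock: 5.12
tcp_pos: [0.479, -0.1616, 0.1925]
eef_rot: [1.337, 1.541, 1.641]
ft_force: [-0.9, -0.9, 0.5]
opening: 0.0851
```

Call:
step_arm(
  series=[
    [[0,0,0,-0.58],[0,0,0,-0.58],[0,0,0,-0.58],[0,0,0,-0.58],[0,0,0,-0.58],[0,0,0,-0.58],[0,0,0,-0.58],[0,0,0,-0.58],[0,0,0,-0.58],[0,0,0,-0.58]],
  ],
)

```text
clock: 6.38
tcp_pos: [0.479, -0.1616, 0.1925]
eef_rot: [-0.486, 1.541, 1.641]
ft_force: [-0.3, -0.0, 0.2]
opening: 0.0852
```

Call:
step_arm(
  series=[
    [[0,0,0,-0.58],[0,0,0,-0.58],[0,0,0,-0.58],[0,0,0,-0.58],[0,0,0,-0.58],[0,0,0,-0.58],[0,0,0,-0.58],[0,0,0,-0.58],[0,0,0,-0.58],[0,0,0,-0.58]],
  ],
)

```text
clock: 7.62
tcp_pos: [0.479, -0.1616, 0.1925]
eef_rot: [-2.305, 1.541, 1.643]
ft_force: [-0.4, -0.5, -0.1]
opening: 0.0853
```

```bash
python3 -c "
from h import *
s=r.sense();print(s['qpos'].round(3));p,R=toolrows();print(R.round(3))"
```

```text
[-0.467  0.264 -0.181  1.142  0.026 -2.845]
[[-0.002  0.722 -0.692]
 [ 0.03  -0.691 -0.722]
 [-1.    -0.022 -0.02 ]]
```

Call:
step_arm(
  series=[
    [[0,0,0,-0.14],[0,0,0,-0.14],[0,0,0,-0.14],[0,0,0,-0.14],[0,0,0,-0.14]],
  ],
)

```text
clock: 8.25
tcp_pos: [0.4921, -0.1289, 0.1924]
eef_rot: [-1.34, 1.558, 2.992]
ft_force: [-0.2, -0.3, 0.1]
opening: 0.0855
```

```bash
python3 -c "
from h import *
s=r.sense();print(s['qpos'].round(3));p,R=toolrows();print(R.round(3),p)"
```

```text
[-3.790e-01  2.690e-01 -1.730e-01  1.141e+00 -3.000e-03 -3.141e+00]
[[-0.013  0.929 -0.371]
 [ 0.002 -0.371 -0.929]
 [-1.    -0.012  0.003]] [ 0.49208687 -0.12893277  0.19244109]
```

```bash
python3 -c "
from h import *
go(525,-127,215,98)"
```

```text
ROW [-0.0287  0.037  -0.0174] 0.8345 dist mm 39.9 from [ 492.1 -128.9  192.4] yaw -111.78
```

Call:
step_arm(
  series=[
    [[-0.029,0.037,-0.017,0.5],[-0.029,0.037,-0.017,0.5],[-0.029,0.037,-0.017,0.5],[-0.029,0.037,-0.017,0.5],[-0.029,0.037,-0.017,0.5],[-0.029,0.037,-0.017,0.5],[-0.029,0.037,-0.017,0.5],[-0.029,0.037,-0.017,0.5],[-0.029,0.037,-0.017,0.834],[-0.029,0.037,-0.017,0.834]],
  ],
)

```text
clock: 9.5
tcp_pos: [0.5248, -0.1279, 0.2152]
eef_rot: [0.532, 1.558, 2.982]
ft_force: [0.2, 0.1, 0.1]
opening: 0.0852
```

Call:
step_arm(
  series=[
    [[0,0,0,0.27],[0,0,0,0.27],[0,0,0,0.27],[0,0,0,0.27],[0,0,0,0.27],[0,0,0,0.27],[0,0,0,0.27]],
  ],
)

```text
clock: 10.38
tcp_pos: [0.5249, -0.1274, 0.2153]
eef_rot: [1.364, 1.558, 2.974]
ft_force: [0.6, -0.3, -0.4]
opening: 0.0853
```

```bash
python3 shot.py wl2; python3 -c "
from h import *
print(r.sense()['qpos'].round(3));go(525,130,215,98)"
```

```text
[ 0.52493042 -0.12740402  0.21526124] 0.0056565490486779335
[-0.354  0.322 -0.04   1.221 -0.002 -0.393]
ROW [ 0.001  -0.0127  0.3214] -0.032 dist mm 257.3 from [ 524.9 -127.3  215.3] yaw 92.25
```

Call:
step_arm(
  series=[
    [[0,-0.013,0.321,-0.032],[0,-0.013,0.321,-0.032],[0,-0.013,0.321,-0.032],[0,-0.013,0.321,-0.032],[0,-0.013,0.321,-0.032],[0,-0.013,0.321,-0.032],[0,-0.013,0.321,-0.032],[0,-0.013,0.321,-0.032]],
  ],
)

```text
clock: 11.42
tcp_pos: [0.5257, 0.1286, 0.2158]
eef_rot: [1.28, 1.558, 2.988]
ft_force: [0.8, -0.2, -0.4]
opening: 0.0855
```

```bash
python3 shot.py ws2; python3 - <<'E'
import cv2,numpy as np
from h import *
a,b=cv2.imread("pics/ws2.png"),cv2.imread("pics/wl2.png")
cv2.imwrite("pics/both2.png",np.hstack([a[:,120:520],b[:,120:520]]))
E
```

```text
[0.52568525 0.12857724 0.2158184 ] 0.004443035143021743
```

View pics/both2.png

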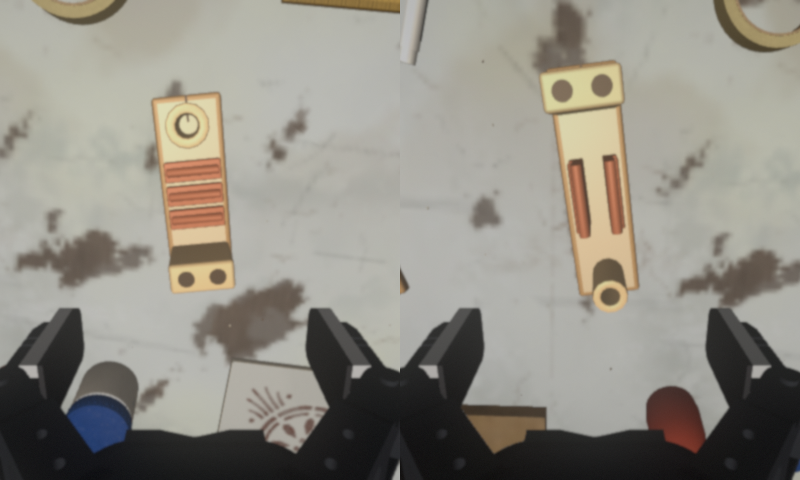

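Both bases are clear. Short (left): tube top (187,125), slab top (201,276). Long (right): slab top (583,87), tube top (610,296). Next, fit the edges and circles.

```bash
cat > fit.py <<'E'
from h import *
import pickle
def fitbase(n,g,L,endsign,xr):
    c=pickle.load(open(n+".pkl","rb"));im=cv2.imread(f"pics/{n}.png")
    cs,_=cv2.findContours(mask(im),cv2.RETR_EXTERNAL,cv2.CHAIN_APPROX_NONE)
    k=max([k for k in cs if cv2.contourArea(k)<40000 and 50<k[:,0,1].mean()<330],key=cv2.contourArea)
    P=onz(c,k[:,0,0],k[:,0,1],.012)[:,:2]*1000
    x,y,a=g
    for _ in range(6):
        t=np.radians(a);R=np.array([[np.cos(t),-np.sin(t)],[np.sin(t),np.cos(t)]])
        q=(P-[x,y])@R;tol=12 if _<2 else 4
        s=[q[(abs(q[:,1]-e*30)<tol)&(q[:,0]>xr[0])&(q[:,0]<xr[1])] for e in(-1,1)]
        l=[cv2.fitLine(z.astype(np.float32),cv2.DIST_HUBER,0,.01,.01).ravel() for z in s]
        ang=np.mean([np.degrees(np.arctan(v[1]/v[0])) for v in l])
        off=[v[3]-v[2]*v[1]/v[0] for v in l]
        e=q[(abs(q[:,0]-endsign*L/2)<tol)&(abs(q[:,1])<27)&(abs(q[:,1])>(18 if tol==4 else 0))]
        dx=np.median(e[:,0])-endsign*L/2;dy=np.mean(off)
        d=R@[dx,dy];x+=d[0];y+=d[1];a+=ang
    w=np.array([len(z) for z in s]);print(n,"pose",np.round([x,y,a],2),"width",round(off[1]-off[0],2),"n",w,len(e),"angs",[round(float(np.degrees(np.arctan(v[1]/v[0]))),2) for v in l])
    return c,im,(x,y,a)
if __name__=="__main__":
    res={}
    for n,g,L,es,xr,xt,zt,xs,zs in(("ws2",(512.6,130,13.5),170,-1,(-40,40),-60,.092,60,.067),("wl2",(508.7,-127.4,10.1),210,1,(-55,60),80,.067,-80,.092)):
        c,im,(x,y,a)=fitbase(n,g,L,es,xr);t=np.radians(a);u=np.array([np.cos(t),np.sin(t)])
        for nm,xx,z in(("tube",xt,zt),("slab",xs,zs)):
            P=np.r_[(np.array([x,y])+u*xx)/1000,z];px=proj(c,P)[0];print(nm,"nominal",(P*1000).round(1),"px",px.round(1))
        # bore: dark ellipse near projected tube top
        P=np.r_[(np.array([x,y])+u*xt)/1000,zt];px=proj(c,P)[0]
        X,Y=px.astype(int);w=26;cr=im[Y-w:Y+w,X-w:X+w]
        cv2.imwrite(f"pics/c_{n}.png",cv2.resize(cr,None,fx=8,fy=8))
        res[n]=cr
    cv2.imwrite("pics/tubes.png",cv2.resize(np.hstack([res["ws2"],res["wl2"]]),None,fx=7,fy=7,interpolation=cv2.INTER_CUBIC))
E
python3 fit.py
```

```text
ws2 pose [515.36 128.34  13.45] width 59.13 n [77 87] 21 angs [0.22, -0.22]
tube nominal [457.  114.4  92. ] px [306.4 126.9]
slab nominal [573.7 142.3  67. ] px [321.9 278.1]
wl2 pose [ 508.97 -125.75    9.41] width 59.31 n [124 126] 19 angs [-0.01, 0.01]
tube nominal [ 587.9 -112.7   67. ] px [328.2 294.1]
slab nominal [ 430.  -138.8   92. ] px [301.6  86.3]
```

View pics/tubes.png

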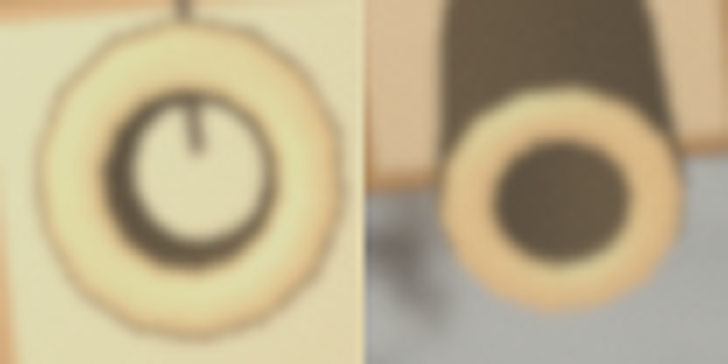

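```bash
python3 - <<'E'
from h import *
import pickle
for n,u,v,z in(("ws2",307.1,125.7,.092),("wl2",330.3,296.4,.067)):
    print(n,(onz(pickle.load(open(n+".pkl","rb")),u,v,z)*1000).round(1))
go(588.5,-113.5,140,99.4)
E
```

```text
ws2 [[456.2 114.7  92. ]]
wl2 [[ 589.9 -110.8   67. ]]
ROW [ 0.0932 -0.0376 -0.3111] -0.0086 dist mm 261.5 from [525.6 128.8 215.8] yaw 97.86
```

Call:
step_arm(
  series=[
    [[0.093,-0.039,-0.309,-0.009],[0.093,-0.039,-0.309,-0.009],[0.093,-0.039,-0.309,-0.009],[0.093,-0.039,-0.309,-0.009],[0.093,-0.039,-0.309,-0.009],[0.093,-0.039,-0.309,-0.009],[0.093,-0.039,-0.309,-0.009],[0.093,-0.039,-0.309,-0.009]],
  ],
)

```text
clock: 12.48
tcp_pos: [0.5899, -0.1089, 0.1409]
eef_rot: [1.222, 1.559, 2.963]
ft_force: [-0.4, 0.0, 0.2]
opening: 0.0849
```

```bash
python3 shot.py wt1; python3 -c "
from h import *
import pickle
c=pickle.load(open('wt1.pkl','rb'));print(proj(c,[[.5895,-.1115,.067]]))
print(r.sense()['qpos'].round(3));go(589.5,-111.5,27,99.4)"
```

```text
[ 0.5899038  -0.10885051  0.1408546 ] 0.0015292313626146903
[[309.4228701  249.46304646]]
[-2.880e-01  4.760e-01 -5.000e-03  1.102e+00 -1.000e-03 -4.570e-01]
ROW [ 0.1422 -0.0005 -0.0036] 0.0017 dist mm 113.8 from [ 589.9 -109.   140.8] yaw 99.71
```

View pics/wt1.png

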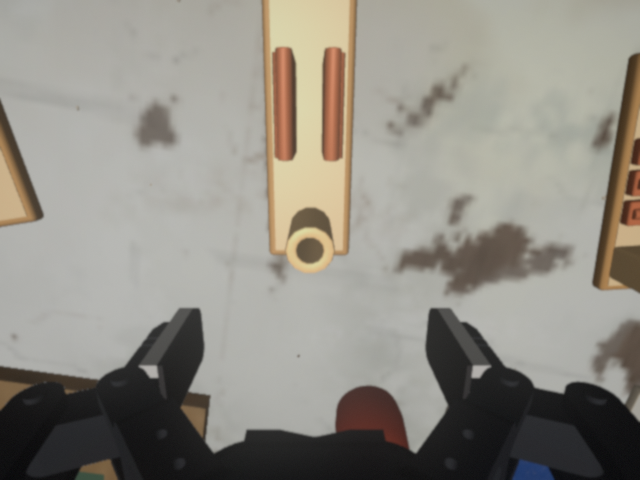

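Tube top is at (310.5,250), predicted (309.4,249.5), and centred on the base's line. Descending.

Call:
step_arm(
  series=[
    [[0.142,-0.0005,-0.003,0.0015],[0.142,-0.0005,-0.003,0.0015],[0.142,-0.0005,-0.003,0.0015],[0.142,-0.0005,-0.003,0.0015],[0.142,-0.0005,-0.003,0.0015]],
  ],
)

```text
clock: 13.15
tcp_pos: [0.5917, -0.1128, 0.0295]
eef_rot: [1.326, 1.564, 3.06]
ft_force: [-0.2, -0.5, 0.4]
opening: 0.0852
```

Call:
step_arm(
  series=[
    [[0,0,0,0],[0,0,0,0],[0,0,0,0],[0,0,0,0],[0,0,0,0],[0,0,0,0]],
  ],
  jaw=0,
)

```text
clock: 13.9
tcp_pos: [0.5895, -0.1124, 0.027]
eef_rot: [1.252, 1.559, 2.985]
ft_force: [-0.8, 0.2, 4.5]
opening: 0.0289
```

```bash
python3 -c "
from h import *
print(r.sense()['ft_force'],r.sense()['opening']);go(589.5,-111.5,27,99.4);go(510,0,100,99.4)"
```

```text
[-0.82546602  0.20739584  4.49062894] 0.028909021942502135
ROW [-0.     -0.0002  0.0011] -0.0004 dist mm 0.9 from [ 589.5 -112.4   27. ] yaw 99.33
ROW [-0.0898  0.0763  0.1551] -0.0004 dist mm 155.8 from [ 589.5 -112.4   27. ] yaw 99.33
```

Call:
step_arm(
  series=[
    [[-0.09,0,0,0],[-0.09,0,0,0],[-0.09,0.076,0.155,0],[-0.09,0.076,0.155,0],[-0.09,0.076,0.155,0],[-0.09,0.076,0.155,0],[-0.09,0.076,0.155,0],[-0.09,0.076,0.155,0]],
  ],
)

```text
clock: 14.9
tcp_pos: [0.5112, -0.0011, 0.0997]
eef_rot: [1.255, 1.559, 2.988]
ft_force: [0.5, -0.7, -0.4]
opening: 0.0291
```

```bash
python3 -c "
from h import *
print(r.sense()['ft_force'],r.sense()['opening']);go(510,0,16,99.4)"
```

```text
[ 0.491638   -0.71672561 -0.44159393] 0.02908884519125512
ROW [1.046e-01 1.000e-04 1.200e-03] -0.0009 dist mm 83.7 from [511.2  -1.1  99.7] yaw 99.24
```

Call:
step_arm(
  series=[
    [[0.06,0,0,0],[0.095,0,0,0],[0.105,0,0,0],[0.105,0,0,0],[0.105,0,0,0]],
  ],
)

```text
clock: 15.52
tcp_pos: [0.5102, -0.0003, 0.0165]
eef_rot: [1.236, 1.56, 2.969]
ft_force: [0.7, -0.1, -0.2]
opening: 0.0289
```

Call:
step_arm(
  series=[
    [[0,0,0,0],[0,0,0,0],[0,0,0,0],[0,0,0,0],[0,0,0,0]],
  ],
  jaw=0.8,
)

```text
clock: 16.15
tcp_pos: [0.5089, 0.0003, 0.0157]
eef_rot: [1.239, 1.558, 2.972]
ft_force: [0.2, -0.4, -0.0]
opening: 0.0683
```

```bash
python3 -c "
from h import *
print(r.sense()['ft_force'],r.sense()['opening']);go(456.6,114.5,160,103.4)"
```

```text
[ 0.19018961 -0.40927829 -0.0169151 ] 0.06827991768500538
ROW [-0.1792  0.0435  0.1523] -0.0226 dist mm 191.3 from [5.089e+02 3.000e-01 1.570e+01] yaw 99.34
```

Call:
step_arm(
  series=[
    [[-0.07,0,0,0],[-0.14,0,0,0],[-0.179,0.043,0.152,-0.023],[-0.179,0.043,0.152,-0.023],[-0.179,0.043,0.152,-0.023],[-0.179,0.043,0.152,-0.023],[-0.179,0.043,0.152,-0.023],[-0.179,0.043,0.152,-0.023]],
  ],
)

```text
clock: 17.15
tcp_pos: [0.4573, 0.1133, 0.1593]
eef_rot: [1.2, 1.557, 3.004]
ft_force: [0.1, -0.6, 0.5]
opening: 0.0683
```

```bash
python3 shot.py wt2; python3 -c "
from h import *
import pickle
c=pickle.load(open('wt2.pkl','rb'));print(proj(c,[[.4566,.1145,.092],[.509,.0002,.055]]))
im=cv2.imread('pics/wt2.png');g=cv2.cvtColor(im,cv2.COLOR_BGR2GRAY)
print(cv2.HoughCircles(g[:300],cv2.HOUGH_GRADIENT,1.2,60,param1=80,param2=25,minRadius=18,maxRadius=50))
go(456.6,114.5,52,103.4)"
```

```text
[0.45728242 0.11327043 0.15925416] 0.0036803786319359183
[[316.04642926 254.02419885]
 [135.86789091 269.93888433]]
[[[209.40001  35.4      49.32   ]
  [304.2     234.6      49.32   ]
  [135.      271.80002  19.32   ]]]
ROW [ 0.1342 -0.0012  0.0008] -0.0002 dist mm 107.3 from [457.3 113.4 159.3] yaw 103.37
```

View pics/wt2.png

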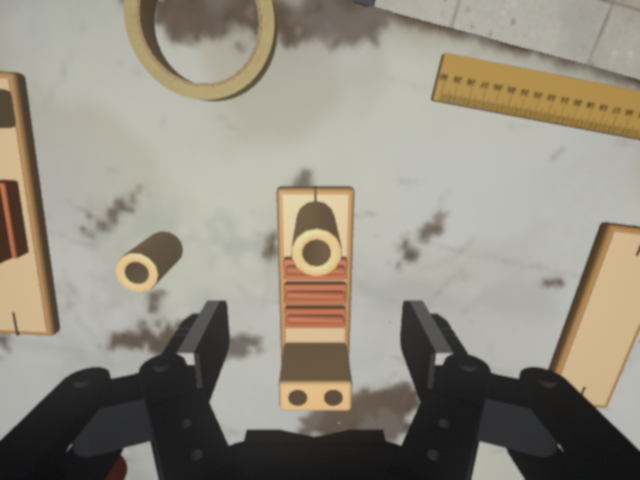

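High tube top is at (317.5,251), about 1.6 mm nearer the robot than I took. The parked low tube stands at (136,271). Correcting and descending.

Call:
step_arm(
  series=[
    [[0.134,0,0.0016,0],[0.134,0,0.0016,0],[0.134,0,0.0016,0],[0.134,0,0.0016,0],[0.134,0,0.0016,0]],
  ],
)

```text
clock: 17.82
tcp_pos: [0.4577, 0.1159, 0.0547]
eef_rot: [1.032, 1.562, 2.837]
ft_force: [-0.2, 0.7, -0.3]
opening: 0.0685
```

Call:
step_arm(
  series=[
    [[0,0,0,0],[0,0,0,0],[0,0,0,0],[0,0,0,0],[0,0,0,0],[0,0,0,0]],
  ],
  jaw=0,
)

```text
clock: 18.58
tcp_pos: [0.4563, 0.1159, 0.0535]
eef_rot: [1.129, 1.56, 2.935]
ft_force: [-2.5, 0.5, 5.8]
opening: 0.0289
```

```bash
python3 -c "
from h import *
print(r.sense()['ft_force'],r.sense()['opening']);go(456.6,114.5,52,103.4);go(589.5,-112.4,170,99.4)"
```

```text
[-2.49313834  0.51605084  5.80816897] 0.028943951066690322
ROW [ 0.0019 -0.     -0.0018] 0.0004 dist mm 2.1 from [456.3 115.9  53.5] yaw 103.48
ROW [-0.148  -0.094  -0.3156] 0.0226 dist mm 288.8 from [456.3 115.9  53.5] yaw 103.48
```

Call:
step_arm(
  series=[
    [[-0.07,0,0,0],[-0.14,0,0,0],[-0.148,-0.095,-0.3155,0.0226],[-0.148,-0.095,-0.3155,0.0226],[-0.148,-0.095,-0.3155,0.0226],[-0.148,-0.095,-0.3155,0.0226],[-0.148,-0.095,-0.3155,0.0226],[-0.148,-0.095,-0.3155,0.0226],[-0.148,-0.095,-0.3155,0.0226],[-0.148,-0.095,-0.3155,0.0226]],
  ],
)

```text
clock: 19.82
tcp_pos: [0.5888, -0.1106, 0.169]
eef_rot: [1.215, 1.558, 2.952]
ft_force: [0.1, -0.2, -0.4]
opening: 0.0288
```

```bash
python3 -c "
from h import *
print(r.sense()['ft_force'],r.sense()['opening']);go(590.5,-112.3,58,99.4);go(590.5,-112.3,54,99.4)"
```

```text
[ 0.10711448 -0.22224547 -0.43982805] 0.02884694076113588
ROW [ 0.1387 -0.0034 -0.0031] 0.0006 dist mm 111.1 from [ 588.8 -110.6  169. ] yaw 99.52
ROW [ 0.1437 -0.0035 -0.0031] 0.0006 dist mm 115.1 from [ 588.8 -110.6  169. ] yaw 99.52
```

Call:
step_arm(
  series=[
    [[0.06,-0.0034,-0.003,0],[0.12,-0.0034,-0.003,0],[0.138,-0.0034,-0.003,0],[0.1435,-0.0034,-0.003,0],[0.1435,-0.0034,-0.003,0],[0.1435,-0.0034,-0.003,0]],
  ],
)

```text
clock: 20.58
tcp_pos: [0.5928, -0.1143, 0.056]
eef_rot: [1.285, 1.562, 3.02]
ft_force: [0.3, 0.0, -0.2]
opening: 0.0285
```

```bash
python3 -c "
from h import *
print(r.sense()['ft_force'],r.sense()['opening']);go(590.5,-112.3,54,99.4)"
```

```text
[ 0.25388279  0.04365989 -0.1747999 ] 0.028461319997257404
ROW [0.0026 0.0025 0.0029] 0.0 dist mm 3.7 from [ 592.8 -114.3   56. ] yaw 99.41
```

Call:
step_arm(
  series=[
    [[0,0,0,0],[0,0,0,0],[0,0,0,0]],
  ],
)

```text
clock: 20.95
tcp_pos: [0.5913, -0.1139, 0.0542]
eef_rot: [1.239, 1.559, 2.973]
ft_force: [-0.2, 0.4, -0.5]
opening: 0.0285
```

```bash
python3 -c "
from h import *
print(r.sense()['ft_force'],r.sense()['opening']);go(590.5,-112.3,54,99.4)"
```

```text
[-0.20795894  0.39610462 -0.54375453] 0.02853779454825008
ROW [0.0003 0.0007 0.0022] -0.0 dist mm 1.9 from [ 591.3 -113.9   54.2] yaw 99.4
```

Call:
step_arm(
  series=[
    [[0.0005,0.0007,0.002,0],[0.0008,0.0007,0.002,0],[0.0008,0.0007,0.002,0],[0.0008,0.0007,0.002,0]],
  ],
)

```text
clock: 21.45
tcp_pos: [0.5905, -0.1123, 0.0536]
eef_rot: [1.229, 1.558, 2.964]
ft_force: [-1.5, 0.3, 0.9]
opening: 0.029
```

```bash
python3 -c "
from h import *
print(r.sense()['ft_force'],r.sense()['opening']);go(590.5,-112.3,54,99.4)"
```

```text
[-1.52408632  0.3362267   0.93372484] 0.028990254372131458
ROW [-0.0005 -0.      0.    ] 0.0 dist mm 0.4 from [ 590.5 -112.3   53.6] yaw 99.4
```

Call:
step_arm(
  series=[
    [[0,0,0,0],[0,0,0,0],[0,0,0,0],[0,0,0,0],[0,0,0,0]],
  ],
  jaw=0.8,
)

```text
clock: 22.08
tcp_pos: [0.5904, -0.1124, 0.0534]
eef_rot: [1.235, 1.558, 2.97]
ft_force: [-1.3, 0.3, -0.2]
opening: 0.0684
```

```bash
python3 -c "
from h import *
print(r.sense()['ft_force'],r.sense()['opening']);go(509,0.2,150,99.4);go(509,0.2,15.7,99.4)"
```

```text
[-1.29027572  0.26138894 -0.17696457] 0.06843825811515832
ROW [-0.1192  0.0788  0.156 ] 0.0 dist mm 169.2 from [ 590.4 -112.4   53.4] yaw 99.4
ROW [0.0487 0.0769 0.1553] 0.0 dist mm 144.0 from [ 590.4 -112.4   53.4] yaw 99.4
```

Contact felt, tube released. Back to the parked low tube.

Call:
step_arm(
  series=[
    [[-0.07,0,0,0],[-0.119,0,0,0],[-0.119,0.0788,0.156,0],[-0.119,0.0788,0.156,0],[-0.119,0.0788,0.156,0],[-0.119,0.0788,0.156,0],[-0.119,0.0788,0.156,0],[-0.119,0.0788,0.156,0]],
  ],
)

```text
clock: 23.08
tcp_pos: [0.5101, -0.0009, 0.1499]
eef_rot: [1.25, 1.559, 2.983]
ft_force: [-0.2, 0.7, -0.5]
opening: 0.0682
```

```bash
python3 -c "
from h import *
go(509,0.2,15.7,99.4)"
```

```text
ROW [ 0.1677 -0.0007  0.0009] -0.0005 dist mm 134.2 from [510.1  -0.9 149.9] yaw 99.31
```

Call:
step_arm(
  series=[
    [[0.168,-0.0007,0.0009,0],[0.168,-0.0007,0.0009,0],[0.168,-0.0007,0.0009,0],[0.168,-0.0007,0.0009,0],[0.168,-0.0007,0.0009,0],[0.168,-0.0007,0.0009,0]],
  ],
)

```text
clock: 23.82
tcp_pos: [0.51, 0.001, 0.0176]
eef_rot: [1.211, 1.563, 2.945]
ft_force: [0.0, 0.9, -0.3]
opening: 0.0685
```

Call:
step_arm(
  series=[
    [[0,0,0,0],[0,0,0,0],[0,0,0,0],[0,0,0,0],[0,0,0,0],[0,0,0,0]],
  ],
  jaw=0,
)

```text
clock: 24.58
tcp_pos: [0.5083, 0.0012, 0.0162]
eef_rot: [1.254, 1.559, 2.989]
ft_force: [-0.8, -0.4, 4.8]
opening: 0.0291
```

```bash
python3 -c "
from h import *
print(r.sense()['ft_force'],r.sense()['opening']);go(456.3,115.9,130,103.4)"
```

```text
[-0.83788978 -0.36909276  4.78403655] 0.029078174148865796
ROW [-0.1412  0.0422  0.1526] -0.0222 dist mm 169.7 from [508.3   1.2  16.2] yaw 99.41
```

Call:
step_arm(
  series=[
    [[-0.07,0,0,0],[-0.141,0,0,0],[-0.141,0.043,0.152,-0.022],[-0.141,0.043,0.152,-0.022],[-0.141,0.043,0.152,-0.022],[-0.141,0.043,0.152,-0.022],[-0.141,0.043,0.152,-0.022],[-0.141,0.043,0.152,-0.022]],
  ],
)

```text
clock: 25.58
tcp_pos: [0.4559, 0.1144, 0.1291]
eef_rot: [1.177, 1.558, 2.979]
ft_force: [0.2, 0.2, -1.1]
opening: 0.0285
```

```bash
python3 -c "
from h import *
go(455.8,115.5,29.5,103.4)"
```

```text
ROW [ 0.1244 -0.0016  0.0007] -0.0008 dist mm 99.6 from [455.9 114.4 129.1] yaw 103.25
```

Call:
step_arm(
  series=[
    [[0.06,-0.0016,0.0007,-0.0008],[0.11,-0.0016,0.0007,-0.0008],[0.124,-0.0016,0.0007,-0.0008],[0.124,-0.0016,0.0007,-0.0008],[0.124,-0.0016,0.0007,-0.0008],[0.124,-0.0016,0.0007,-0.0008],[0.124,-0.0016,0.0007,-0.0008],[0.124,-0.0016,0.0007,-0.0008]],
  ],
)

```text
clock: 26.58
tcp_pos: [0.4554, 0.1165, 0.0302]
eef_rot: [1.158, 1.559, 2.965]
ft_force: [-0.7, 0.9, -0.5]
opening: 0.0289
```

```bash
python3 -c "
from h import *
print(r.sense()['ft_force']);go(455.8,115.5,28.2,103.4)"
```

```text
[-0.71638549  0.88828293 -0.47193929]
ROW [ 0.0025 -0.0002 -0.0014] 0.0006 dist mm 2.3 from [455.4 116.5  30.2] yaw 103.51
```

Call:
step_arm(
  series=[
    [[0.0015,0,-0.0014,0],[0.0025,0,-0.0014,0],[0.0025,0,-0.0014,0],[0.0025,0,-0.0014,0]],
  ],
)

```text
clock: 27.08
tcp_pos: [0.4556, 0.1153, 0.0282]
eef_rot: [1.181, 1.558, 2.988]
ft_force: [-2.4, -1.1, 4.9]
opening: 0.0286
```

Call:
step_arm(
  series=[
    [[0,0,0,0],[0,0,0,0],[0,0,0,0],[0,0,0,0],[0,0,0,0]],
  ],
  jaw=0.8,
)

```text
clock: 27.7
tcp_pos: [0.4555, 0.1154, 0.0279]
eef_rot: [1.167, 1.558, 2.974]
ft_force: [0.3, 0.3, -0.3]
opening: 0.0682
```

```bash
python3 -c "
from h import *
print(r.sense()['ft_force']);go(525,128,215,103.4)"
```

```text
[ 0.28155825  0.32111521 -0.32959571]
ROW [-0.2348 -0.0855 -0.0038] 0.0006 dist mm 200.0 from [455.5 115.4  27.9] yaw 103.51
```

Call:
step_arm(
  series=[
    [[-0.07,0,0,0],[-0.15,0,0,0],[-0.235,-0.085,-0.004,0],[-0.235,-0.085,-0.004,0],[-0.235,-0.085,-0.004,0],[-0.235,-0.085,-0.004,0],[-0.235,-0.085,-0.004,0],[-0.235,-0.085,-0.004,0]],
  ],
)

```text
clock: 28.7
tcp_pos: [0.5233, 0.1276, 0.2141]
eef_rot: [1.213, 1.556, 3.019]
ft_force: [-0.3, 0.1, 0.8]
opening: 0.0684
```

```bash
python3 shot.py ws3; python3 -c "
from h import *
print(r.sense()['qpos'].round(2));go(515,378,190,95)"
```

```text
[0.52331428 0.12758418 0.21414778] 0.013359079283733918
[ 0.12  0.32 -0.04  1.22  0.   -0.12]
ROW [ 0.0312 -0.063   0.3066] 0.0473 dist mm 251.7 from [523.6 127.6 214.4] yaw 103.51
```

Call:
step_arm(
  series=[
    [[0.031,-0.063,0.307,0.047],[0.031,-0.063,0.307,0.047],[0.031,-0.063,0.307,0.047],[0.031,-0.063,0.307,0.047],[0.031,-0.063,0.307,0.047],[0.031,-0.063,0.307,0.047],[0.031,-0.063,0.307,0.047],[0.031,-0.063,0.307,0.047],[0.031,-0.063,0.307,0.047]],
  ],
)

```text
clock: 29.88
tcp_pos: [0.5164, 0.3775, 0.1914]
eef_rot: [1.295, 1.559, 2.953]
ft_force: [-0.8, 1.1, 0.2]
opening: 0.0683
```

```bash
python3 shot.py bs; python3 - <<'E'
from h import *
from fit import fitbase
import pickle
c=pickle.load(open("bs.pkl","rb"));im=cv2.imread("pics/bs.png")
cs,_=cv2.findContours(mask(im),cv2.RETR_EXTERNAL,cv2.CHAIN_APPROX_NONE)
for k in cs:
    if 4000<cv2.contourArea(k)<40000:print(k[:,0,:].mean(0),rect(c,k,.012))
fitbase("ws3",(515,128,13.5),170,-1,(-40,40))
a,b=cv2.imread("pics/ws3.png"),im
cv2.imwrite("pics/v8.png",np.hstack([a[:,120:520],b[:,120:520]]))
E
```

```text
[0.5164003  0.3775205  0.19137911] 0.007624616654761001
[124.55729167 326.93229167] [633.9 213.  112.9  73.6 -34.5]
[ 25.24827586 193.95344828] [524.9 151.1 190.6  74.5  -8.4]
[317.35064935 167.92393321] [488.  378.8 169.6  60.5   5.9]
ws3 pose [515.57 128.32  13.4 ] width 59.06 n [79 87] 21 angs [0.19, -0.19]
```

View pics/v8.png

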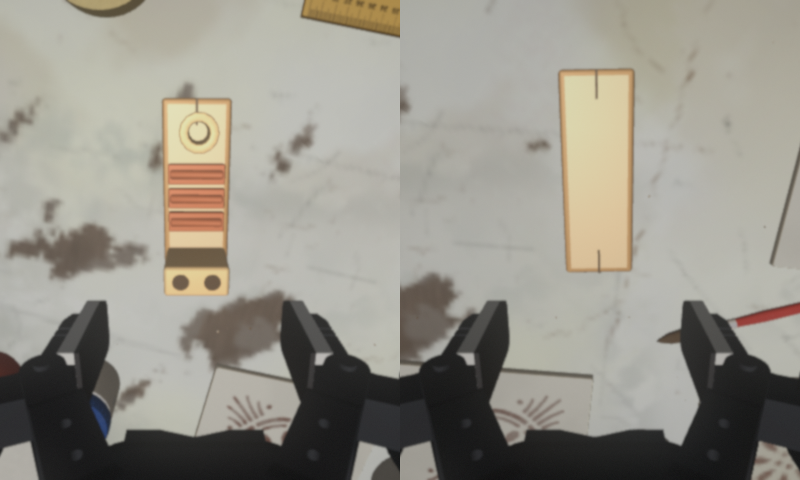

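Low tube stands on the short base at crop (199,132), about 1 mm off the centre line. The slab is unmoved at (196,282), and the loose short batt lies clear around (598,170). Next, refine the batt pose.

```bash
python3 - <<'E'
from h import *
from fit import fitbase
import pickle
for e in(1,-1):_,_,p=fitbase("bs",(488,378.8,5.5),170,e,(-70,70))
c=pickle.load(open("ws3.pkl","rb"));t=np.radians(13.42)
for x,z in((-60,.067),(60,.067)):print(proj(c,[.5155+np.cos(t)*x/1000,.1283+np.sin(t)*x/1000,z]))
print(onz(c,319,132,.067)*1000)
E
```

```text
bs pose [487.35 378.4    5.97] width 58.97 n [169 169] 20 angs [-0.01, 0.01]
bs pose [488.97 378.57   5.97] width 58.97 n [169 168] 23 angs [-0.02, 0.02]
[[316.8018708  130.29700522]]
[[316.16489144 282.73885593]]
[[457.92322544 116.20988368  67.        ]]
```

```bash
python3 -c "
from h import *
go(488.2,378.5,40,95.97)"
```

```text
ROW [0.1895 0.0327 0.0034] -0.0055 dist mm 153.9 from [516.3 377.7 191.3] yaw 94.99
```

Call:
step_arm(
  series=[
    [[0.189,0.033,0.0034,-0.0055],[0.189,0.033,0.0034,-0.0055],[0.189,0.033,0.0034,-0.0055],[0.189,0.033,0.0034,-0.0055],[0.189,0.033,0.0034,-0.0055],[0.189,0.033,0.0034,-0.0055],[0.189,0.033,0.0034,-0.0055]],
  ],
  jaw=0.92,
)

```text
clock: 30.8
tcp_pos: [0.489, 0.3798, 0.0417]
eef_rot: [1.096, 1.56, 2.772]
ft_force: [-0.7, 0.1, 0.0]
opening: 0.0784
```

```bash
python3 -c "
from h import *
go(488.2,378.5,-4,95.97)"
```

```text
ROW [ 0.0572  0.0006 -0.0018] 0.0003 dist mm 45.8 from [489.  379.8  41.7] yaw 96.02
```

Call:
step_arm(
  series=[
    [[0.035,0,-0.0015,0],[0.052,0,-0.0015,0],[0.057,0,-0.0015,0],[0.057,0,-0.0015,0],[0.057,0,-0.0015,0],[0.057,0,-0.0015,0]],
  ],
)

```text
clock: 31.55
tcp_pos: [0.4877, 0.3783, -0.0047]
eef_rot: [1.22, 1.559, 2.896]
ft_force: [0.7, 0.5, -0.8]
opening: 0.0784
```

Call:
step_arm(
  series=[
    [[0,0,0,0],[0,0,0,0],[0,0,0,0],[0,0,0,0],[0,0,0,0]],
  ],
  jaw=0.3,
)

```text
clock: 32.17
tcp_pos: [0.4878, 0.3781, -0.0044]
eef_rot: [1.271, 1.56, 2.947]
ft_force: [-1.0, -0.9, 6.1]
opening: 0.0583
```

```bash
python3 -c "
from h import *
print(r.sense()['ft_force'],r.sense()['opening'])
go(515.5,128.5,150,103.42)"
```

```text
[-0.96774587 -0.87297268  6.09569939] 0.05834514074450829
ROW [-0.1941  0.0004 -0.3132] -0.0411 dist mm 294.8 from [487.8 378.1  -4.4] yaw 96.03
```

Call:
step_arm(
  series=[
    [[-0.05,0,0,0],[-0.12,0,0,0],[-0.194,0,0,0],[-0.194,0,-0.313,-0.041],[-0.194,0,-0.313,-0.041],[-0.194,0,-0.313,-0.041],[-0.194,0,-0.313,-0.041],[-0.194,0,-0.313,-0.041],[-0.194,0,-0.313,-0.041],[-0.194,0,-0.313,-0.041]],
  ],
)

```text
clock: 33.42
tcp_pos: [0.5151, 0.13, 0.1486]
eef_rot: [1.149, 1.558, 2.956]
ft_force: [-0.3, 0.7, -2.7]
opening: 0.0582
```

```bash
python3 shot.py wh1; python3 -c "
from h import *
s=r.sense();print(s['ft_force'],s['wrist_torque'],s['opening']);go(515.2,128.5,72,103.42)"
```

```text
[0.5150706  0.12995467 0.14860909] 0.00797940778266154
[-0.31947999  0.11209925 -2.96421367] [-0.05167835 -0.01938248  0.00408203] 0.05825645717908293
ROW [ 0.0958 -0.0008 -0.0025] 0.0007 dist mm 76.7 from [515.1 130.1 148.6] yaw 103.55
```

View pics/wh1.png

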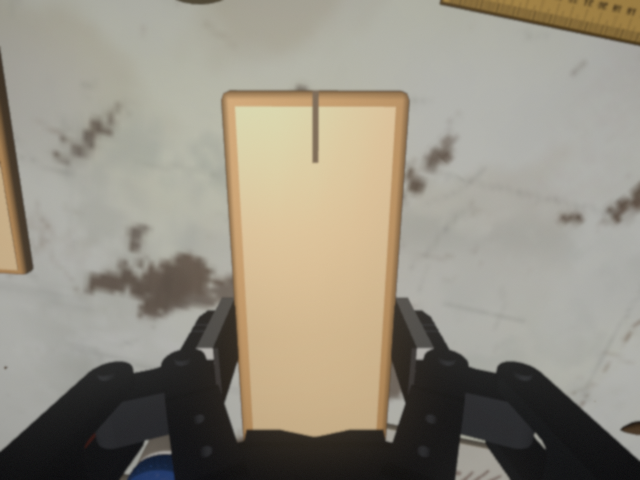

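The batt is held square between the fingers, its near end at row 91 and its scribe line at column 316. Next, check its lengthwise offset from that edge.

```bash
python3 -c "
from h import *
import pickle
c=pickle.load(open('wh1.pkl','rb'));P=onz(c,315.5,91,.165)[0]*1000;u=np.array([np.cos(np.radians(13.5)),np.sin(np.radians(13.5))])
print(P,(P[:2]-[515.07,129.95])@u, (P[:2]-[515.07,129.95])@[-u[1],u[0]])"
```

```text
[434.01190235 110.57436815 165.        ] -83.34160738479733 0.08235550088025301
```

Call:
step_arm(
  series=[
    [[0.05,0,-0.003,0.0007],[0.085,0,-0.003,0.0007],[0.096,0,-0.003,0.0007],[0.096,0,-0.003,0.0007],[0.096,0,-0.003,0.0007],[0.096,0,-0.003,0.0007],[0.096,0,-0.003,0.0007]],
  ],
)

```text
clock: 34.35
tcp_pos: [0.5157, 0.1265, 0.0728]
eef_rot: [1.132, 1.56, 2.935]
ft_force: [-1.0, 0.2, -3.5]
opening: 0.0583
```

```bash
python3 -c "
from h import *
s=r.sense();print(s['ft_force']);go(514.6,128.2,63,103.42)"
```

```text
[-0.99265948  0.23470289 -3.50746429]
ROW [0.0123 0.0007 0.0023] -0.0007 dist mm 10.0 from [515.7 126.5  72.8] yaw 103.29
```

Call:
step_arm(
  series=[
    [[0.006,0.0007,0.0023,-0.0007],[0.009,0.0007,0.0023,-0.0007],[0.0115,0.0007,0.0023,-0.0007],[0.0115,0.0007,0.0023,-0.0007],[0.0115,0.0007,0.0023,-0.0007],[0.0115,0.0007,0.0023,-0.0007]],
  ],
)

```text
clock: 35.1
tcp_pos: [0.514, 0.1282, 0.0629]
eef_rot: [1.164, 1.558, 2.969]
ft_force: [0.1, 0.3, -3.1]
opening: 0.0582
```

```bash
python3 -c "
from h import *
s=r.sense();print(s['ft_force'],s['wrist_torque']);go(514.6,128.2,62.5,103.42)"
```

```text
[ 0.13935343  0.25186687 -3.13242464] [-0.04783964 -0.03585936 -0.01620516]
ROW [ 0.0005 -0.0007 -0.0001] -0.0 dist mm 0.7 from [514.  128.2  62.9] yaw 103.41
```

Just above contact; a last 1 mm, then release.

Call:
step_arm(
  series=[
    [[0.0008,-0.0007,0,0],[0.0013,-0.0007,0,0],[0.0013,-0.0007,0,0],[0.0013,-0.0007,0,0]],
  ],
)

```text
clock: 35.6
tcp_pos: [0.5145, 0.1283, 0.0625]
eef_rot: [1.173, 1.559, 2.978]
ft_force: [-2.5, -0.6, 5.5]
opening: 0.0585
```

Call:
step_arm(
  series=[
    [[0,0,0,0],[0,0,0,0],[0,0,0,0],[0,0,0,0]],
  ],
  jaw=0.9,
)

```text
clock: 36.1
tcp_pos: [0.5146, 0.1283, 0.0618]
eef_rot: [1.16, 1.558, 2.965]
ft_force: [-0.2, 0.1, -0.7]
opening: 0.0769
```

```bash
python3 -c "
from h import *
s=r.sense();print(s['ft_force'],s['opening']);go(525,126,230,103.42)"
```

```text
[-0.19212892  0.0966448  -0.70241941] 0.07687182555293606
ROW [-0.2104 -0.0096 -0.0048] -0.0 dist mm 168.6 from [514.6 128.3  61.8] yaw 103.42
```

Call:
step_arm(
  series=[
    [[-0.04,0,0,0],[-0.11,0,0,0],[-0.21,-0.01,-0.005,0],[-0.21,-0.01,-0.005,0],[-0.21,-0.01,-0.005,0],[-0.21,-0.01,-0.005,0],[-0.21,-0.01,-0.005,0],[-0.21,-0.01,-0.005,0]],
  ],
)

```text
clock: 37.1
tcp_pos: [0.5244, 0.1258, 0.2285]
eef_rot: [1.211, 1.556, 3.016]
ft_force: [-0.2, -0.0, 0.6]
opening: 0.077
```

```bash
python3 shot.py ws4; python3 - <<'E'
from h import *
import pickle
c=pickle.load(open("ws4.pkl","rb"));im=cv2.imread("pics/ws4.png")
cs,_=cv2.findContours(mask(im),cv2.RETR_EXTERNAL,cv2.CHAIN_APPROX_NONE)
for k in cs:
    if 6000<cv2.contourArea(k)<80000:print(k[:,0,:].mean(0),rect(c,k,.079))
go(555,-366,220,108.7)
print(r.sense()['qpos'].round(2))
E
```

```text
[0.52443937 0.12584784 0.22850884] 0.008186991476506075
[339.84427966 254.40889831] [546.9 152.  252.2 105.   24.1]
[537.28544061  22.91762452] [351.9 241.2 160.8  32.1 -86.7]
[ 42.08891455 144.30484988] [ 5.113e+02 -7.650e+01  1.902e+02  7.010e+01  2.000e-01]
ROW [ 0.0093  0.1057 -0.6069] -0.0293 dist mm 492.9 from [524.7 125.9 228.8] yaw 103.42
[ 0.12  0.32 -0.01  1.26  0.   -0.12]
```

View pics/ws4.png

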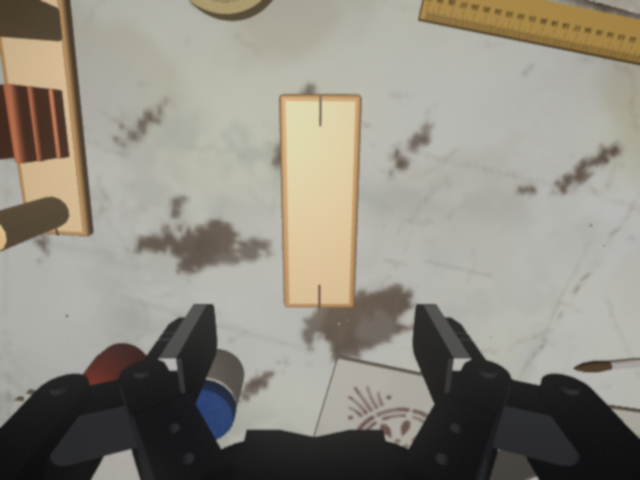

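The batt lies on the short setting with image corners near (280,95), (361,95), (285,306), (354,306). Checking its pose and moving towards the long batt.

```bash
python3 - <<'E'
from h import *
import pickle
c=pickle.load(open("ws4.pkl","rb"))
P=onz(c,[280,361,354,285],[94.5,94.5,306.5,306.5],.079)[:,:2]*1000
print(P.round(1),P.mean(0));n,f=P[:2].mean(0),P[2:].mean(0);d=f-n;print(np.hypot(*d),np.degrees(np.arctan2(d[1],d[0])),np.hypot(*(P[0]-P[1])),np.hypot(*(P[2]-P[3])))
E
```

```text
[[440.5  81.5]
 [427.  137.7]
 [589.7 176.7]
 [603.1 120.3]] [515.08629591 129.03893308]
167.21783132607206 13.454001975409641 57.7722345632152 57.93724775772506
```

Call:
step_arm(
  series=[
    [[0.009,0.106,-0.607,-0.029],[0.009,0.106,-0.607,-0.029],[0.009,0.106,-0.607,-0.029],[0.009,0.106,-0.607,-0.029],[0.009,0.106,-0.607,-0.029],[0.009,0.106,-0.607,-0.029],[0.009,0.106,-0.607,-0.029],[0.009,0.106,-0.607,-0.029],[0.009,0.106,-0.607,-0.029],[0.009,0.106,-0.607,-0.029]],
  ],
)

```text
clock: 38.4
tcp_pos: [0.5551, -0.3658, 0.2204]
eef_rot: [0.997, 1.557, 2.892]
ft_force: [-0.3, 0.2, 1.4]
opening: 0.0767
```

Call:
step_arm(
  series=[
    [[0,0,0,0],[0,0,0,0],[0,0,0,0],[0,0,0,0]],
  ],
)

```text
clock: 38.9
tcp_pos: [0.5555, -0.3657, 0.2213]
eef_rot: [1.079, 1.558, 2.976]
ft_force: [-0.2, -0.2, 0.4]
opening: 0.077
```

```bash
python3 shot.py bl; python3 - <<'E'
from h import *
from fit import fitbase
for e in(1,-1):
    try: fitbase("bl",(529.5,-369,18.7),210,e,(-90,90))
    except Exception as x:print(x)
go(529.5,-369,40,108.7);print(r.sense()['qpos'].round(2))
E
```

```text
[ 0.55547393 -0.36567349  0.22130354] 0.004207152594198041
OpenCV(4.12.0) /io/opencv/modules/imgproc/src/linefit.cpp:50: error: (-215:Assertion failed) count > 0 in function 'fitLine2D_wods'

OpenCV(4.12.0) /io/opencv/modules/imgproc/src/linefit.cpp:50: error: (-215:Assertion failed) count > 0 in function 'fitLine2D_wods'

ROW [0.227  0.0295 0.0053] -0.0002 dist mm 183.1 from [ 555.5 -365.8  221.3] yaw 108.66
[-0.67  0.59  0.39  1.39 -0.01 -1.  ]
```

Short batt: (515.1, 129.0, 13.45°) against base (515.5, 128.3, 13.42°), good. I'll fix contour selection for the long batt by taking the contour that contains the projected guess.

```bash
python3 - <<'E'
s=open('fit.py').read()
i=s.index("    k=max(");j=s.index("\n",i)
s=s[:i]+"    pc=tuple(float(v) for v in proj(c,[g[0]/1000,g[1]/1000,.012])[0]);k=max(cs,key=lambda k:cv2.pointPolygonTest(k,pc,True))"+s[j:]
open('fit.py','w').write(s)
E
python3 - <<'E'
from fit import *
for e in(1,-1):fitbase("bl",(529.5,-369,18.7),210,e,(-90,90))
E
```

```text
bl pose [ 529.43 -370.96   18.88] width 58.9 n [199 199] 18 angs [-0.02, 0.02]
bl pose [ 531.15 -370.38   18.9 ] width 58.9 n [199 199] 20 angs [-0.03, 0.03]
```

```bash
python3 -c "
from h import *
go(530.3,-370.7,40,108.89)"
```

```text
ROW [0.2269 0.0292 0.003 ] -0.0013 dist mm 183.1 from [ 555.5 -365.8  221.3] yaw 108.66
```

Call:
step_arm(
  series=[
    [[0.227,0.029,0.003,-0.0013],[0.227,0.029,0.003,-0.0013],[0.227,0.029,0.003,-0.0013],[0.227,0.029,0.003,-0.0013],[0.227,0.029,0.003,-0.0013],[0.227,0.029,0.003,-0.0013],[0.227,0.029,0.003,-0.0013],[0.227,0.029,0.003,-0.0013]],
  ],
  jaw=0.92,
)

```text
clock: 39.95
tcp_pos: [0.5313, -0.3714, 0.0411]
eef_rot: [1.181, 1.56, 3.082]
ft_force: [0.8, 0.6, -0.1]
opening: 0.0789
```

```bash
python3 -c "
from h import *
go(530.3,-370.7,-4.3,108.89)"
```

```text
ROW [0.0568 0.0003 0.001 ] -0.0 dist mm 45.4 from [ 531.3 -371.4   41.1] yaw 108.88
```

Call:
step_arm(
  series=[
    [[0.035,0,0.001,0],[0.052,0,0.001,0],[0.0565,0,0.001,0],[0.0565,0,0.001,0],[0.0565,0,0.001,0],[0.0565,0,0.001,0]],
  ],
)

```text
clock: 40.7
tcp_pos: [0.5301, -0.3704, -0.0046]
eef_rot: [1.136, 1.559, 3.036]
ft_force: [0.7, 0.2, 0.4]
opening: 0.0784
```

Call:
step_arm(
  series=[
    [[0,0,0,0],[0,0,0,0],[0,0,0,0],[0,0,0,0],[0,0,0,0]],
  ],
  jaw=0.3,
)

```text
clock: 41.32
tcp_pos: [0.5303, -0.371, -0.0044]
eef_rot: [1.224, 1.56, 3.124]
ft_force: [0.1, 0.0, 5.1]
opening: 0.0581
```

```bash
python3 -c "
from h import *
print(r.sense()['ft_force'],r.sense()['opening'])
go(509,-125.8,170,99.41)"
```

```text
[0.11709983 0.00930365 5.13488722] 0.05807651323789207
ROW [-0.2176 -0.0716  0.2994] 0.0525 dist mm 301.6 from [ 530.3 -371.    -4.4] yaw 108.86
```

Call:
step_arm(
  series=[
    [[-0.05,0,0,0],[-0.12,0,0,0],[-0.19,0,0,0],[-0.218,-0.0715,0.299,0.0525],[-0.218,-0.0715,0.299,0.0525],[-0.218,-0.0715,0.299,0.0525],[-0.218,-0.0715,0.299,0.0525],[-0.218,-0.0715,0.299,0.0525],[-0.218,-0.0715,0.299,0.0525],[-0.218,-0.0715,0.299,0.0525]],
  ],
)

```text
clock: 42.58
tcp_pos: [0.5083, -0.1264, 0.1691]
eef_rot: [1.232, 1.557, 2.965]
ft_force: [-0.1, -0.7, -3.5]
opening: 0.0584
```

Call:
step_arm(
  series=[
    [[0,0,0,0],[0,0,0,0],[0,0,0,0]],
  ],
)

```text
clock: 42.95
tcp_pos: [0.5085, -0.1259, 0.1697]
eef_rot: [1.233, 1.558, 2.967]
ft_force: [-0.4, -0.1, -3.3]
opening: 0.0583
```

```bash
python3 shot.py wh2; python3 - <<'E'
from h import *
import pickle
s=r.sense();print(s['ft_force'],s['wrist_torque'])
p,R=toolrows();c=pickle.load(open("wh2.pkl","rb"));im=cv2.imread("pics/wh2.png")
m=mask(im);col=m[:260,315]
zt=p[2]+.0164
rows=[]
for u in(285,300,330,345):
    v=np.flatnonzero(m[:200,u]);rows.append(v.min() if len(v) else -1)
    # first row of long continuous run down to 200
    z=np.flatnonzero(m[:200,u]==0);rows[-1]=z.max()+1
print(rows)
v=np.median(rows);P=onz(c,315,v,zt)[0]
print("end from tcp along -tool y",(R.T@(P-p)*1000).round(1))
go(509,-125.8,96,99.41)
E
```

```text
[ 0.508481   -0.12591485  0.16969569] 0.004111435252788772
[-0.35916115  0.25782866 -4.27857005] [ 0.01693343 -0.00268494 -0.00943299]
[np.int64(16), np.int64(3), np.int64(16), np.int64(17)]
end from tcp along -tool y [-15.2 104.1   0. ]
ROW [ 0.0922 -0.0017 -0.0005] -0.0001 dist mm 73.7 from [ 508.5 -125.8  169.7] yaw 99.39
```

View pics/wh2.png

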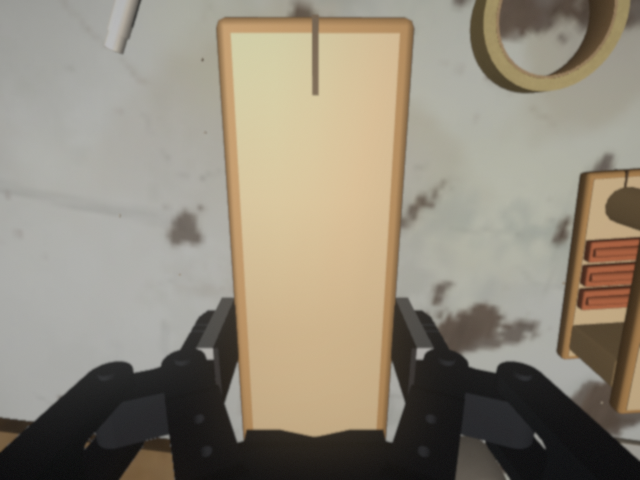

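The long batt is held square, end at row 17, scribe at column 315, lengthwise offset about 0.3 mm. Lowering.

Call:
step_arm(
  series=[
    [[0.05,-0.002,0,0],[0.08,-0.002,0,0],[0.092,-0.002,0,0],[0.092,-0.002,0,0],[0.092,-0.002,0,0],[0.092,-0.002,0,0],[0.092,-0.002,0,0],[0.092,-0.002,0,0]],
  ],
)

```text
clock: 44.0
tcp_pos: [0.5093, -0.1252, 0.0965]
eef_rot: [1.243, 1.559, 2.978]
ft_force: [-0.2, 0.0, -3.7]
opening: 0.0583
```

```bash
python3 -c "
from h import *
s=r.sense();print(s['ft_force']);go(509.4,-125.7,88.3,99.41)"
```

```text
[-0.237542    0.0265438  -3.70275025]
ROW [ 0.0102 -0.0001 -0.0007] 0.0001 dist mm 8.2 from [ 509.3 -125.2   96.5] yaw 99.42
```

Call:
step_arm(
  series=[
    [[0.006,0,-0.0007,0],[0.009,0,-0.0007,0],[0.01,0,-0.0007,0],[0.01,0,-0.0007,0],[0.01,0,-0.0007,0],[0.01,0,-0.0007,0]],
  ],
)

```text
clock: 44.75
tcp_pos: [0.5093, -0.1257, 0.0883]
eef_rot: [1.24, 1.559, 2.975]
ft_force: [0.5, -0.5, -4.5]
opening: 0.0584
```

Call:
step_arm(
  series=[
    [[0.0008,0,0,0],[0.0013,0,0,0],[0.0013,0,0,0],[0.0013,0,0,0]],
  ],
)

```text
clock: 45.25
tcp_pos: [0.5093, -0.1257, 0.0876]
eef_rot: [1.237, 1.559, 2.973]
ft_force: [-1.6, 0.9, 3.6]
opening: 0.0584
```

```bash
python3 -c "
from h import *
s=r.sense();print(s['ft_force']);go(509.4,-125.7,87.6,99.41)"
```

```text
[-1.57076461  0.93775643  3.62026442]
ROW [ 0.     -0.0001 -0.0001] 0.0001 dist mm 0.1 from [ 509.3 -125.7   87.6] yaw 99.42
```

Contact at the expected height. Release, then rise for a check view.

Call:
step_arm(
  series=[
    [[0,0,0,0],[0,0,0,0],[0,0,0,0],[0,0,0,0]],
  ],
  jaw=0.9,
)

```text
clock: 45.75
tcp_pos: [0.5092, -0.1257, 0.0871]
eef_rot: [1.24, 1.558, 2.975]
ft_force: [-0.2, 0.1, 0.2]
opening: 0.0771
```

Call:
step_arm(
  series=[
    [[-0.04,0,0,0],[-0.1,0,0,0],[-0.2,-0.012,0,0],[-0.2,-0.012,0,0],[-0.2,-0.012,0,0],[-0.2,-0.012,0,0],[-0.2,-0.012,0,0],[-0.2,-0.012,0,0],[-0.2,-0.012,0,0]],
  ],
)

```text
clock: 46.88
tcp_pos: [0.5202, -0.1243, 0.2464]
eef_rot: [1.223, 1.557, 2.958]
ft_force: [-1.1, -0.0, -0.5]
opening: 0.0768
```

```bash
python3 shot.py wl4; python3 - <<'E'
from h import *
im=r.get_image("scene");cv2.imwrite("pics/scene1.png",im)
w=cv2.imread("pics/wl4.png")
cv2.imwrite("pics/fin.png",np.hstack([w[:,160:480],cv2.resize(im[170:340,200:500],None,fx=1.6,fy=480/170)]))
s=r.sense();print(s['opening'],s['qpos'].round(2))
E
```

```text
[ 0.52023686 -0.12431883  0.24642718] 0.008918649486490189
0.07689198670727419 [-0.35  0.3   0.02  1.3  -0.   -0.52]
```

View pics/fin.png

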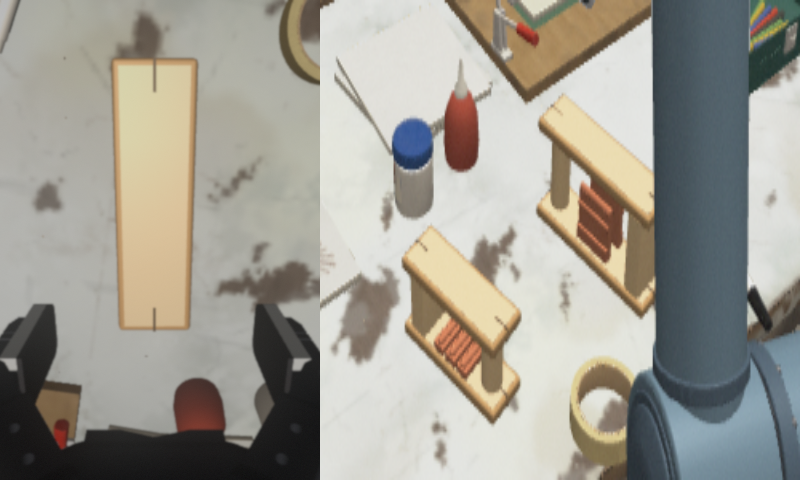

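Both settings are built in the scene view, and the bystanders are where they were. The long batt's wrist corners are about (272,58), (357,58), (350,329), (279,329). A final number check before handing in.

```bash
python3 - <<'E'
from h import *
import pickle
c=pickle.load(open("wl4.pkl","rb"))
P=onz(c,[272,357.5,350.5,279],[58,58,329,329],.104)[:,:2]*1000
n,f=P[:2].mean(0),P[2:].mean(0);d=f-n;print(P.mean(0),np.hypot(*d),np.degrees(np.arctan2(d[1],d[0])))
ct=r.get_calibration("top");a=cv2.imread("pics/top0.png");b=r.get_image("top")
for n,x0,y0 in(("pot",288,170),("trailer",333,168)):
    s=np.s_[y0-20:y0+20,x0-18:x0+18];print(n,"diff",cv2.absdiff(a[s],b[s]).mean().round(2),cv2.absdiff(a[s],b[s]).max())
E
```

```text
[ 509.18261856 -124.95674596] 207.25584648234323 9.491631171730724
pot diff 7.27 13
trailer diff 8.02 15
```

```bash
python3 -c "
from plant import r
print(r.close_job())"
```

```text
the job is handed in; nothing more can be done
None
```

The job is handed in after about 47 s on the robot's clock. I swapped the two tube props by way of the free strip between the bases, then laid the short batt on the low setting and the long batt on the high one.

**Last checks** (the batts were released and the gripper was clear of everything):

| Setting | Measured batt centre and angle | Fitted base centre and angle | Offset |
|---|---|---|---|
| Short | (515.1, 129.0) mm, 13.45° | (515.5, 128.3) mm, 13.42° | within about 1 mm |
| Long | (509.2, -125.0) mm, 9.49° | (509.0, -125.75) mm, 9.41° | within about 1 mm |

- **Level:** I did not measure this directly. Both batts touched down at the expected prop heights with only a few newtons, and they look flat in the last scene picture.
- **Bystanders:** the pot and trailer show no movement in the top view. The difference from the first picture was small and about the same at both, which looks like lighting.

**What disagreed or went wrong:**
- **Low tube:** two estimates put it 1 to 2 mm off the centre line of the short base. I left it there.
- **Base ends:** only one end of each base could be seen for the fit. The end edges read about 0.8 mm short, so the true lengthwise position could differ by that much.
- **Wrist joint:** early on, the last joint ran into its range limit and stopped there, which tilted the tool by 1.7°. I corrected that to about 0.75° before touching anything; the remaining tilt had no visible effect.

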